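# Pin the board carriage back into line on its soldering jig

## Task

The carriage of the soldering jig has slid a little out of line with its base. Lift the orange-handled tapered pin out of its rest and drive it straight down through the carriage hole into the hole of the base below, so that the taper (not a push of the gripper) pulls the carriage back into line; press it fully home, flange flush on the carriage, and let go. Leave the blue-handled plug where it is in the rest.

Things in the scene. Friction and masses are not known exactly. Their poses are not given: they have to be found in the camera images.
- pin_grip (a point): Loose tapered steel pin, upright, 280 g: middle of its orange round handle (28 mm diameter, 56 mm long), z up the axis. Flange (44 mm diameter) underside 34 mm below this point; below it the shank: 16 mm long at 32 mm diameter, then a cone to a 6 mm tip 86 mm below this point. Hangs by its flange in a well of a fixed grey rest (190x75 mm, 62 tall; two wells 116 mm apart along its length).
- plug_grip (a point): Middle of the handle of a loose plug in the other well of the rest: same sizes as the pin, but a blue handle and a blunt straight 32 mm shank. Not to be used; leave it in the rest.
- carriage_hole (a point): Centre of the 35 mm round through hole in the aluminium carriage (190x108x12 mm), at its top face, 54 mm above the table. The carriage slides on the base along this point's x (about 1.5 N of friction, no spring); it starts 6 to 10 mm to +x out of line. Two side rails stand 4 mm proud; a green circuit board, 12 mm tall, lies to +x, over 50 mm from this point.
- base_hole (a point): Centre of the matching 35 mm round through hole in the fixed yellow-painted base (250x130x42 mm), at its top face, just under the carriage; x along the slide, z up. With the pin home its handle's middle is 46 mm above this point. Midway between the two hole centres, the pin's tip has at least 9 mm of room all round in the overlap of the holes.
There are look-alikes about, which are no part of the job. Leave any green look-alike of the part that bears plug_grip alone.

How it is judged:
On the way, in this order (a step that is already met when the one before it is completed fails the run):
1. the pin is lifted clear of its rest (height (world z) of pin_grip above 0.12 m), for 0.1 s.
2. the pin's tip is in the carriage hole while the carriage is still out of line (z of pin_grip in the frame of base_hole below 0.094 m and horizontal distance between pin_grip and carriage_hole below 0.02 m and horizontal distance between carriage_hole and base_hole above 0.004 m), for 0.02 s.
At the end, for the whole second after the job is handed in: The orange pin stands in both holes, upright within 10 degrees, within 10 mm of the base hole's axis, flange within 4 mm of the carriage; the carriage hole is within 3.8 mm of the base hole; the blue plug is still in its well (within 20 mm, height within 10 mm) (z of pin_grip in the frame of base_hole below 0.05 m and horizontal distance between pin_grip and base_hole below 0.01 m and angle between pin_grip's own z axis and vertical below 0.17 rad and horizontal distance between carriage_hole and base_hole below 0.0038 m and height (world z) of plug_grip between 0.086 and 0.106 m and distance of plug_grip from where it was at the start of the episode below 0.02 m); the robot touches nothing.
It fails at once if the blue-handled plug is taken out of the rest (distance of plug_grip from where it was at the start of the episode above 0.03 m).
It also fails if it takes over 43 s, if anything falls off the work surface, if the arm or the gripper's body presses on something with over 40 N, if the wrist force passes 120 N, or if a joint passes its speed limit or range.

## Robot

A 7-joint arm with a two-finger parallel gripper is mounted at the origin on the work surface. World frame = base frame: x ahead of the robot, y to its left, z up, the work surface at z = 0. Lengths are in m, angles in rad, forces in N, time in s.
With the tool pointing down it reaches from about 0.4 to 0.875 m from the base axis. Payload 6.5 kg.
Tool frame: the origin (TCP) lies midway between the tips of the shut fingers; the grasp point (between the pads) lies 19 mm behind it; z points along the fingers, x is the direction in which the jaws open and shut, and the axes are right-handed (so a half turn about z gives the same grasp; the last joint's range is limited). The gripper opens to 85 mm and grips with 20 to 120 N. Pads are 22 mm wide; open, the fingers measure 114 mm over their backs; the gripper's body (76 mm by 85 mm) begins 54 mm behind the grasp point. The pads swing forward as they close: fully open they stand 13 mm farther back than shut.
Start: joints at [1.107, 0.536, -0.004, 1.538, 0.003, 1.067, -0.071], TCP at [0.252, -0.599, 0.231] pointing down, gripper open.
Joint ranges: [-2.7, 2.7], [-0.37, 2.16], [-1.27, 1.26], [0.24, 2.4], [-1.31, 4.45], [0.19, 1.91], [-2.76, 2.76]. Speed limits (rad/s): [2.39, 2.39, 3.14, 3.14, 3.14, 3.14, 3.14].

## Interface

Orientations are given as a rotation vector (axis times angle).
In Python, from rig import * gives the robot as it stands.
- The arm moves only by the shell command python3 -m creep 'ROWS' [FORCE]. ROWS is JSON, a list of rows, each an object with "hand": the opening, from 0 (shut) to 1 (fully open); "linear": the shift along the world's x, y, z normalised to -1 to 1, where 1 is 0.75 m, a list of three; "turn": the turn about the world's z normalised to -1 to 1, where 1 is 180 degrees. A call has 1 to 12 rows; each row is the pose to reach, as a shift and turn from the pose measured when the call began, turning the shorter way round; what a row does not reach only later rows make up. A row lasts 1/12 s, in which the tool goes at most 41.7 mm and 7.16 degrees, less where a joint would pass 70% of its speed; a pose out of reach is approached as far as the arm can. A call with a number of a shift or a turn outside -1 to 1 is refused whole. A call with a gripper value outside its range is refused whole. The fingers move at their own pace and stop on an object; FORCE is the grip in N (left out, the last holds). Time passes only in rows, so rows that repeat a pose let the fingers close. It gives the time, the measured TCP pose, the force and the opening at its end, in the units of the state.
- get_obs(): the state, without advancing time (a new reading comes with each control period).
- grab_frame(name): name is "side" or "top" or "wrist"; returns the picture (420x560x3 uint8, red, green, blue); there is no depth.
- camera_params(name): a dict with "fx", "fy", "cx", "cy" (pixels), "extrinsics" (4x4, takes a point from camera to world coordinates). Camera axes: x right, y up, looking along -z (the intrinsics and any distortion apply to the point x, -y, -z); pixel columns grow to the right and rows downward; lengths in m; the calibration is good to about 2 mm. The wrist camera is an equidistant fisheye: a pixel r from the principal point sees the ray r / f radians off the axis. A picture is of the moment at which its call begins: read the wrist's pose just before it. camera_params takes no time and is no camera call; for the wrist camera it gives the pose at the moment of the call.
- hand_in(): hands the job in, once; it reports no verdict.
Trained networks look in the newest picture that a camera, given by its name, has taken for a name from the list of things; names that differ only in an ending like _2 or _b are one class to them, and where a whole thing is asked for, a point or a joint stands for the part that bears it (a point fixed in the world has none). Each returns a list of dicts, best first, with "conf" (0 to 1); they miss things now and then, are a little off and sometimes report something else, mostly with a low value. They report only what shows in the picture. A call takes as long as a camera call. They do not tell look-alikes from the thing itself.
- cut_out(label, camera): "region" (420x560 bool, what is visible of it) and "extent" ([centre column, centre row, width, height] in pixels, round what is visible of it).
The state is a dict: "t": time; "qpos": joint angles; "qvel": joint speeds; "tau": joint torques, N m; "tcp_pos": TCP position; "tool_rot": TCP orientation; "contact_force": force on the tool from outside, world axes, zero at the start; "wrist_torque": the same for the moment, N m; "opening": finger opening in m.
Only numpy, scipy, OpenCV 4.12 (cv2) and the standard library are available. Lean on these libraries where they do the work, as an engineer would, in place of code of your own. Each camera call takes 0.05 s, during which the arm holds its last target. There are 200 camera calls.

## Working session

There is one attempt and no reset: what is moved stays moved. The work goes in short steps, Python scripts to look and compute and a shell command to move; the robot and the scene stay as the last step left them, time stands still between calls to the robot, and variables do not carry over. Pictures are saved under pics/ and viewed, about 8 in all and at most 12, crops included, and the job is handed in when it is done.

```bash
mkdir -p pics; ls
cat > h.py <<'E'
from rig import *
import numpy as np, cv2
def look(n,f):
    im=grab_frame(n); cv2.imwrite('pics/'+f,im[:,:,::-1]); return im
def ray(n,u,v,P=None):
    p=P or camera_params(n); x=(u-p['cx'])/p['fx']; y=(v-p['cy'])/p['fy']
    if n=='wrist':
        r=np.hypot(x,y); s=np.sin(r)/max(r,1e-9); d=np.array([x*s,-y*s,-np.cos(r)])
    else: d=np.array([x,-y,-1])
    T=np.array(p['extrinsics']); return T[:3,3],T[:3,:3]@d
def atz(n,u,v,z,P=None):
    o,d=ray(n,u,v,P); return o+d*(z-o[2])/d[2]
E
python3 - <<'E'
from h import *
for n in('top','side'):
    im=look(n,n+'1.png')
    print(n,camera_params(n))
    for l in('pin_grip','plug_grip','carriage_hole','base_hole'):
        for r in cut_out(l,n)[:3]: print(l,round(r['conf'],2),np.round(r['extent'],1))
o=get_obs();print(o['t'],o['tcp_pos'],o['tool_rot'],o['opening'])
a=cv2.imread('pics/top1.png')
E
```

```text
pics
top {'fx': 401.2302347226982, 'fy': 401.2302347226982, 'cx': 282.20993102098635, 'cy': 209.0871816878554, 'extrinsics': array([[-0.02284731,  0.9929654 , -0.11617966,  0.45359101],
       [-0.99973315, -0.02229587,  0.00604399,  0.00777387],
       [ 0.00341115,  0.11628674,  0.99320983,  0.73020493],
       [ 0.        ,  0.        ,  0.        ,  1.        ]])}
pin_grip 0.67 [399.  170.2  31.8  32.7]
plug_grip 0.84 [391.4 238.9  38.7  25.3]
base_hole 0.68 [198.7 165.6 102.8 157.8]
side {'fx': 382.77524411740177, 'fy': 382.77524411740177, 'cx': 278.9573961397012, 'cy': 209.9651253733943, 'extrinsics': array([[-0.92911822,  0.264505  , -0.25841139,  0.31039553],
       [-0.36975163, -0.6736175 ,  0.63993999,  0.4374447 ],
       [-0.00480311,  0.69012794,  0.72367144,  0.57310896],
       [ 0.        ,  0.        ,  0.        ,  1.        ]])}
pin_grip 0.65 [263.1 131.2  19.9  31.5]
plug_grip 0.91 [312.9 150.8  20.5  32.5]
plug_grip 0.65 [358.6 173.   22.6  49.2]
carriage_hole 0.88 [174.7 258.  125.5  94. ]
carriage_hole 0.51 [181.1 273.1 162.4 131.2]
base_hole 0.77 [178.6 271.8 164.8 131.9]
base_hole 0.44 [265.1 133.3  17.6  32.5]
0.5 [ 0.25180878 -0.59922449  0.23127078] [ 2.61665945e+00 -1.73858285e+00 -4.58827219e-05] 0.08503886520173976
```

View pics/top1.png

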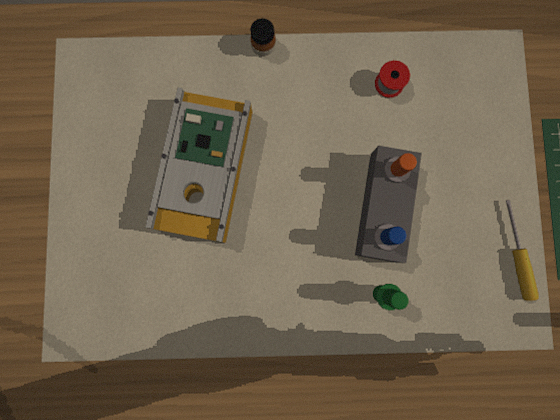

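View pics/side1.png

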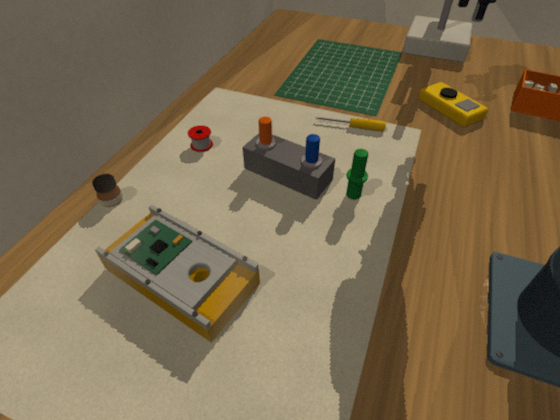

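The top view shows the pin at (404,165), the blue plug at (393,237), a green look-alike at (398,300), and the carriage hole at (193,193) with the board toward +x (up). The side view agrees: pin (265,131), plug (313,150), hole (200,272). Next I measure these by colour.

Run:
```python
from h import *
def tri(a,b):
    (o1,d1),(o2,d2)=a,b
    d1=d1/np.linalg.norm(d1);d2=d2/np.linalg.norm(d2)
    s=np.linalg.lstsq(np.c_[d1,-d2],o2-o1,rcond=None)[0]
    p,q=o1+s[0]*d1,o2+s[1]*d2; return (p+q)/2,np.linalg.norm(p-q)
def cen(f,box,h0,h1):
    im=cv2.imread('pics/'+f);h=cv2.cvtColor(im,cv2.COLOR_BGR2HSV)
    m=cv2.inRange(h,(h0,130,60),(h1,255,255)); k=np.zeros_like(m);x0,x1,y0,y1=box;k[y0:y1,x0:x1]=m[y0:y1,x0:x1]
    ys,xs=np.nonzero(k); return (xs.min()+xs.max())/2,(ys.min()+ys.max())/2,len(xs)
for nm,bt,bs,h0,h1 in(('pin',(370,425,140,190),(250,280,110,150),3,18),('plug',(370,415,215,260),(300,325,128,170),100,130)):
    t=cen('top1.png',bt,h0,h1);s=cen('side1.png',bs,h0,h1)
    print(nm,t,s,tri(ray('top',*t[:2]),ray('side',*s[:2])), atz('top',*t[:2],.096),atz('side',*s[:2],.096))
print('hole',atz('top',193,193,.054),atz('side',199,271,.054))
# rails: image points -> direction (rail tops z .058)
a,b=atz('top',180,94,.058),atz('top',151,221,.058);print('rail L',a,b,np.degrees(np.arctan2(*(a-b)[1::-1])))
a,b=atz('top',248,105,.058),atz('top',223,231,.058);print('rail R',a,b,np.degrees(np.arctan2(*(a-b)[1::-1])))
im=cv2.imread('pics/top1.png');c=im[80:250,110:260];cv2.imwrite('pics/c1.png',cv2.resize(c,None,fx=3.4,fy=3.4,interpolation=cv2.INTER_CUBIC))
```

```text
pin (np.float64(403.5), np.float64(164.0), 402) (np.float64(265.0), np.float64(130.5), 332) (array([ 0.5966659 , -0.19388498,  0.09504959]), np.float64(0.0004082484404179395)) [ 0.59664651 -0.19351908  0.096     ] [ 0.59589454 -0.19267345  0.096     ]
plug (np.float64(397.0), np.float64(235.0), 231) (np.float64(312.5), np.float64(148.0), 222) (array([ 0.48308074, -0.17792332,  0.09096243]), np.float64(0.0008163880533265488)) [ 0.48246364 -0.17658783  0.096     ] [ 0.48165455 -0.17134846  0.096     ]
hole [0.56368617 0.15496445 0.054     ] [0.56618571 0.15361728 0.054     ]
rail L [0.73823577 0.17726172 0.058     ] [0.51703304 0.22440257 0.058     ] -12.030419221996473
rail R [0.71576682 0.05899996 0.058     ] [0.49749754 0.1036949  0.058     ] -11.57246373891036
```

View pics/c1.png

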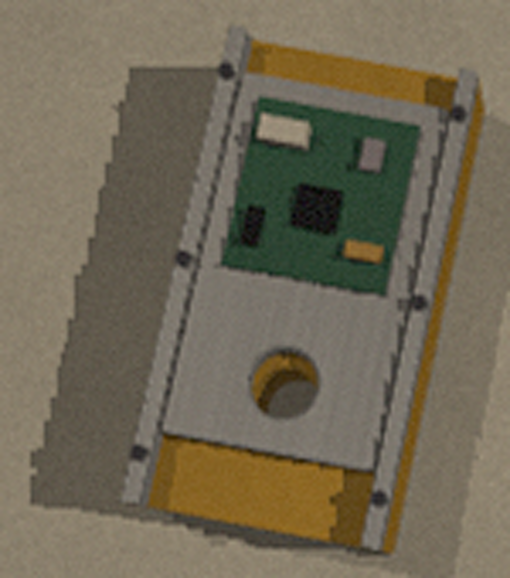

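```bash
R='{"hand":1,"linear":[0.46,0.54,0],"turn":0.328}'; python3 -m creep '[{"hand":1,"linear":[0.46,0.54,0],"turn":0.328},{"hand":1,"linear":[0.46,0.54,0],"turn":0.328},{"hand":1,"linear":[0.46,0.54,0],"turn":0.328},{"hand":1,"linear":[0.46,0.54,0],"turn":0.328},{"hand":1,"linear":[0.46,0.54,0],"turn":0.328},{"hand":1,"linear":[0.46,0.54,0],"turn":0.328},{"hand":1,"linear":[0.46,0.54,0],"turn":0.328},{"hand":1,"linear":[0.46,0.54,0],"turn":0.328},{"hand":1,"linear":[0.46,0.54,0],"turn":0.328},{"hand":1,"linear":[0.46,0.54,0],"turn":0.328},{"hand":1,"linear":[0.46,0.54,0],"turn":0.328},{"hand":1,"linear":[0.46,0.54,0],"turn":0.328}]' 60
```

```text
t: 1.5
tcp_pos: [0.577, -0.2171, 0.2315]
tool_rot: [3.133, -0.224, 0.0]
contact_force: [1.0, -0.3, -0.3]
opening: 0.0856
```

```bash
python3 -m creep '[{"hand":1,"linear":[0.0267,0.032,0],"turn":0},{"hand":1,"linear":[0.0267,0.032,0],"turn":0},{"hand":1,"linear":[0.0267,0.032,0],"turn":0},{"hand":1,"linear":[0.0267,0.032,0],"turn":0}]'
python3 - <<'E'
from h import *
P=camera_params('wrist');print(P)
look('wrist','w1.png')
for l in('pin_grip','plug_grip'):
    for r in cut_out(l,'wrist')[:3]: print(l,round(r['conf'],2),np.round(r['extent'],1))
E
```

```text
t: 1.83
tcp_pos: [0.5966, -0.1939, 0.2313]
tool_rot: [3.132, -0.225, -0.001]
contact_force: [0.4, -0.4, -0.1]
opening: 0.0853
{'fx': 325.19226210127806, 'fy': 325.19226210127806, 'cx': 280.9192803615832, 'cy': 211.8716039694438, 'extrinsics': array([[ 9.89732427e-01,  1.37015497e-01,  4.06998259e-02,
         6.06282523e-01],
       [-1.42930170e-01,  9.50397342e-01,  2.76253252e-01,
        -1.23673481e-01],
       [-8.30029671e-04, -2.79234034e-01,  9.60222716e-01,
         3.74661808e-01],
       [ 0.00000000e+00,  0.00000000e+00,  0.00000000e+00,
         1.00000000e+00]])}
pin_grip 0.93 [279.1 199.4  44.2  51.9]
plug_grip 0.94 [157.6 190.7  55.6  49.5]
plug_grip 0.73 [ 88.7 203.7  73.8  51.5]
```

View pics/w1.png

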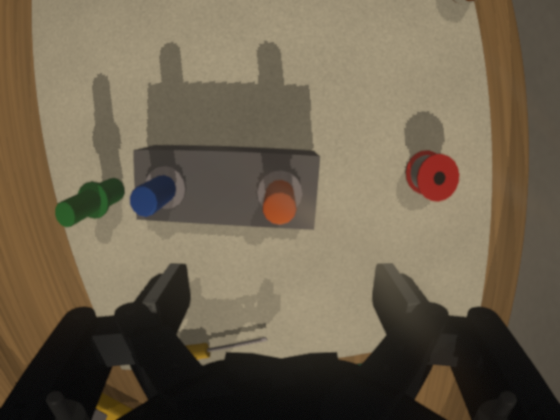

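The wrist view shows the orange handle at (279,200), its top disc at about (279,206), centred between the finger tips. The rest lies parallel to the jaw axis, and the blue plug at (153,193) is well clear.

Run:
```python
from h import *
P=camera_params('wrist')
print(atz('wrist',279.1,208,.124,P),atz('wrist',279.1,199.4,.096,P), atz('wrist',153,193,.096,P))
```

```text
[ 0.59422258 -0.19360535  0.124     ] [ 0.59407064 -0.19347948  0.096     ] [ 0.4793255  -0.16983848  0.096     ]
```

```bash
python3 -m creep '[{"hand":1,"linear":[-0.0015,0,-0.05],"turn":0},{"hand":1,"linear":[-0.0015,0,-0.1],"turn":0},{"hand":1,"linear":[-0.0015,0,-0.15],"turn":0},{"hand":1,"linear":[-0.0015,0,-0.18],"turn":0},{"hand":1,"linear":[-0.0015,0,-0.2],"turn":0},{"hand":1,"linear":[-0.0015,0,-0.2],"turn":0},{"hand":0,"linear":[-0.0015,0,-0.2],"turn":0},{"hand":0,"linear":[-0.0015,0,-0.2],"turn":0},{"hand":0,"linear":[-0.0015,0,-0.2],"turn":0},{"hand":0,"linear":[-0.0015,0,-0.2],"turn":0},{"hand":0,"linear":[-0.0015,0,-0.2],"turn":0},{"hand":0,"linear":[-0.0015,0,-0.2],"turn":0}]' 80
python3 -m creep '[{"hand":0,"linear":[0,0,0],"turn":0},{"hand":0,"linear":[0,0,0],"turn":0},{"hand":0,"linear":[0,0,0],"turn":0},{"hand":0,"linear":[0,0,0],"turn":0}]' 80
```

```text
t: 2.98
tcp_pos: [0.5957, -0.1954, 0.0828]
tool_rot: [3.131, -0.229, 0.002]
contact_force: [-2.4, -0.2, 7.0]
opening: 0.0258
t: 3.32
tcp_pos: [0.5956, -0.1954, 0.0829]
tool_rot: [3.131, -0.229, 0.002]
contact_force: [-1.2, 0.8, 0.5]
opening: 0.0268
```

```bash
python3 -m creep '[{"hand":0,"linear":[0,0,0.02],"turn":0},{"hand":0,"linear":[0,0,0.06],"turn":0},{"hand":0,"linear":[0,0,0.1],"turn":0},{"hand":0,"linear":[0,0,0.15],"turn":0},{"hand":0,"linear":[0,0,0.19],"turn":0},{"hand":0,"linear":[0,0,0.2],"turn":0},{"hand":0,"linear":[0,0,0.2],"turn":0},{"hand":0,"linear":[0,0,0.2],"turn":0}]'
python3 -m creep '[{"hand":0,"linear":[-0.005,0.04,0],"turn":-0.02},{"hand":0,"linear":[-0.01,0.08,0],"turn":-0.02},{"hand":0,"linear":[-0.02,0.12,0],"turn":-0.02},{"hand":0,"linear":[-0.03,0.16,0],"turn":-0.02},{"hand":0,"linear":[-0.04,0.2,0],"turn":-0.02},{"hand":0,"linear":[-0.046,0.25,0],"turn":-0.02},{"hand":0,"linear":[-0.046,0.3,0],"turn":-0.02},{"hand":0,"linear":[-0.046,0.34,0],"turn":-0.02},{"hand":0,"linear":[-0.046,0.37,0],"turn":-0.02},{"hand":0,"linear":[-0.046,0.38,0],"turn":-0.02},{"hand":0,"linear":[-0.046,0.38,0],"turn":-0.02},{"hand":0,"linear":[-0.046,0.38,0],"turn":-0.02}]'
python3 - <<'E'
from h import *
o=get_obs();print(o['tcp_pos'],o['opening'])
P=camera_params('wrist');np.save('P2.npy',P,allow_pickle=True)
im=look('wrist','w2.png')
for l in('pin_grip','carriage_hole','base_hole'):
    for r in cut_out(l,'wrist')[:3]: print(l,round(r['conf'],2),np.round(r['extent'],1))
E
```

```text
t: 3.98
tcp_pos: [0.5948, -0.1953, 0.2315]
tool_rot: [3.131, -0.229, -0.001]
contact_force: [0.1, -0.2, -3.9]
opening: 0.0264
t: 4.98
tcp_pos: [0.5593, 0.0886, 0.2296]
tool_rot: [3.121, -0.327, -0.006]
contact_force: [0.3, -1.5, -2.7]
opening: 0.0264
[0.55932871 0.08858152 0.22963819] 0.02637452882176591
pin_grip 0.94 [283.5 277.5  80.  125.2]
carriage_hole 0.76 [334.1 122.6 190.3 115. ]
base_hole 0.88 [320.4 126.9 250.6 131. ]
```

View pics/w2.png

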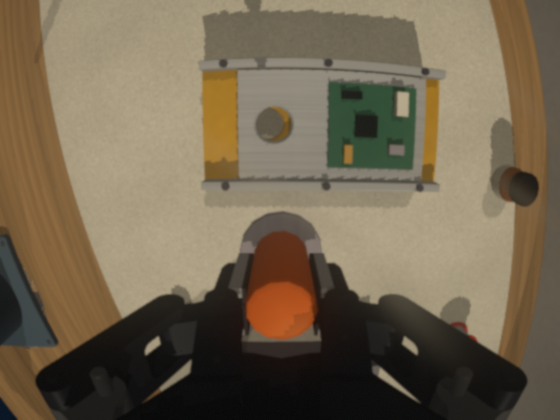

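The hole is in clear view at about (273,124) px, with a yellow base crescent on its +x side, as expected. I zoom in on it.

Run:
```python
import cv2
im=cv2.imread('pics/w2.png');c=im[94:154,238:308]
cv2.imwrite('pics/c2.png',cv2.resize(c,None,fx=10,fy=10,interpolation=cv2.INTER_CUBIC))
```

```text
(no output)
```

View pics/c2.png

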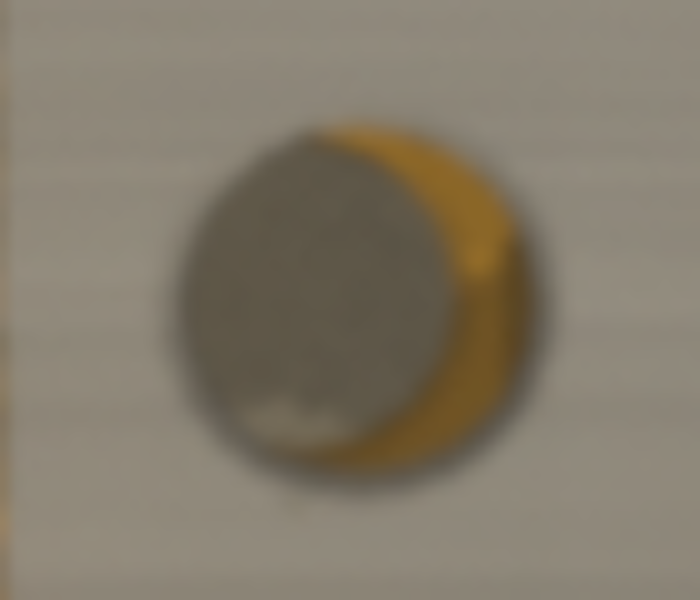

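Run:
```python
from h import *
P=camera_params('wrist');T=np.array(P['extrinsics'])
C=atz('wrist',273.95,124.0,.054,P);print('C',C,'cam',T[:3,3])
a=atz('wrist',205,66,.058,P);b=atz('wrist',442,73,.058,P);c=atz('wrist',205,185,.058,P);d=atz('wrist',437,188,.058,P)
print([np.degrees(np.arctan2(*(q-p)[1::-1])) for p,q in((a,b),(c,d))])
u=np.array([np.cos(np.radians(-12)),np.sin(np.radians(-12)),0])
def proj(X):
    p=(X-T[:3,3])@T[:3,:3]; x,y,z=p[:,0],-p[:,1],-p[:,2]; h=np.hypot(x,y);th=np.arctan2(h,z)
    return np.c_[P['cx']+P['fx']*th*x/h,P['cy']+P['fy']*th*y/h]
t=np.linspace(0,2*np.pi,200)
circ=lambda c,z:proj(np.c_[c[0]+.0175*np.cos(t),c[1]+.0175*np.sin(t),0*t+z])
im=cv2.imread('pics/w2.png')[94:154,238:308];out=[]
for d in(6,8,10):
    i=cv2.resize(im,None,fx=5,fy=5,interpolation=cv2.INTER_CUBIC)
    for c,z,col in((C,.054,(255,255,255)),(C,.042,(200,200,0)),(C-u*d/1000,.042,(0,255,0)),(C-u*d/1000,0,(0,0,255))):
        q=(circ(c,z)-[238,94]+.5)*5; cv2.polylines(i,[q.round().astype(int)],True,col,1,cv2.LINE_AA)
    out.append(i[:,75:300] if 0 else i)
cv2.imwrite('pics/c3.png',cv2.resize(np.hstack(out),(1050*3//4,300*3//4),interpolation=cv2.INTER_AREA))
```

```text
C [0.56675623 0.15418737 0.054     ] cam [0.57485253 0.15722535 0.37421171]
[np.float64(-11.551587800515842), np.float64(-12.453398631884241)]
```

View pics/c3.png

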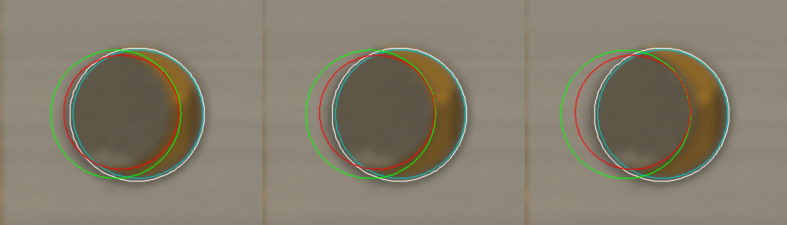

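Run:
```python
from h import *
P=camera_params('wrist');o=get_obs();print(o['tcp_pos'])
im=cv2.imread('pics/w2.png');h=cv2.cvtColor(im,cv2.COLOR_BGR2HSV);m=cv2.inRange(h,(3,130,60),(18,255,255));m[:225]=0;m[350:]=0;m[:,:235]=0;m[:,330:]=0
ys,xs=np.nonzero(m);print(xs.min(),xs.max(),ys.min(),ys.max())
z=o['tcp_pos'][2]+.0131+.028
for v in(ys.max(),):
    b=atz('wrist',281,v,z,P);print('front rim',b,'centre y',b[1]+.014)
print('disc',atz('wrist',281,306,z,P))
# flange far edge (281,212) top of flange approx z=tcp+.0131-.030
b=atz('wrist',281,213,z-.028-.030,P);print('flange far edge',b,'centre y',b[1]-.022)
s=look('side','s2.png');t=look('top','t2.png')
for n in('side','top'):
  for r in cut_out('pin_grip',n)[:2]: print(n,round(r['conf'],2),np.round(r['extent'],1))
  cv2.imwrite('pics/%s_c.png'%n,cv2.imread('pics/%s2.png'%n[0]))
```

```text
[0.56030388 0.08762503 0.23095955]
245 317 231 339
front rim [0.55753429 0.07718283 0.27205955] centre y 0.09118282602129779
disc [0.56084928 0.09262887 0.27205955]
flange far edge [0.56467798 0.11083093 0.21405955] centre y 0.08883093177891244
side 0.93 [204.2 169.8  31.3  66.8]
```

```bash
python3 -m creep '[{"hand":0,"linear":[0,0.03,0],"turn":0},{"hand":0,"linear":[0,0.06,0],"turn":0},{"hand":0,"linear":[0,0.088,0],"turn":0},{"hand":0,"linear":[0,0.088,-0.03],"turn":0},{"hand":0,"linear":[0,0.088,-0.06],"turn":0},{"hand":0,"linear":[0,0.088,-0.09],"turn":0},{"hand":0,"linear":[0,0.088,-0.11],"turn":0},{"hand":0,"linear":[0,0.088,-0.113],"turn":0},{"hand":0,"linear":[0,0.088,-0.113],"turn":0},{"hand":0,"linear":[0,0.088,-0.113],"turn":0},{"hand":0,"linear":[0,0.088,-0.113],"turn":0}]'
python3 - <<'E'
from h import *
o=get_obs();print(o['tcp_pos'],o['tool_rot'],o['contact_force'])
s=look('side','s3.png');t=look('wrist','w3.png')
a=s[150:330,90:290];a=cv2.resize(a,None,fx=2.4,fy=2.4,interpolation=cv2.INTER_CUBIC)
b=t[120:300,200:360];b=cv2.resize(b,None,fx=2,fy=2.4,interpolation=cv2.INTER_CUBIC)
print(a.shape,b.shape)
cv2.imwrite('pics/c4.png',np.hstack([a,b])[:,:,::-1])
E
```

```text
t: 6.3
tcp_pos: [0.5614, 0.1553, 0.1482]
tool_rot: [3.123, -0.329, 0.003]
contact_force: [0.1, -0.1, -1.7]
opening: 0.0261
[0.56143162 0.15531004 0.14823832] [ 3.12333398e+00 -3.29051943e-01  2.89964396e-03] [ 0.146331   -0.14364988 -1.65408859]
(432, 480, 3) (432, 320, 3)
```

View pics/c4.png

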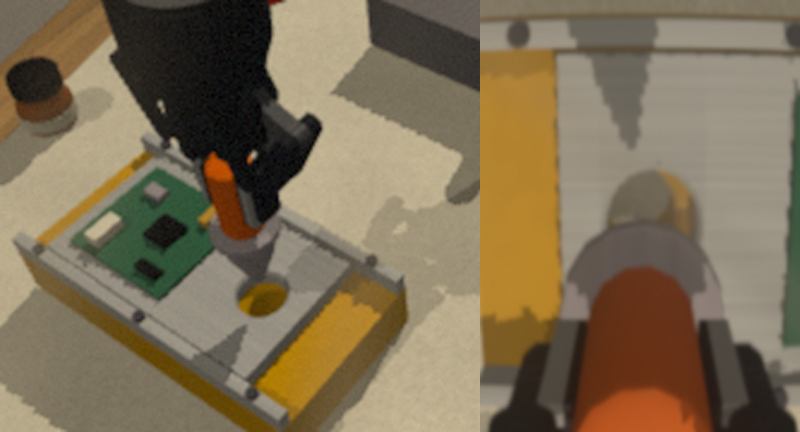

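Run:
```python
from h import *
o=get_obs();z=o['tcp_pos'][2]+.0131;print(o['tcp_pos'])
print('tip side',atz('side',200.4,266.7,z-.086),'hole side',atz('side',199.6,273.7,.054))
P=camera_params('wrist')
# hole in wrist crop: left 608,right 700, top 170 -> rim
u=lambda x,y:(200+(x-480)/2-.5,120+y/2.4-.5)
l=atz('wrist',*u(608,215),.054,P);r=atz('wrist',*u(700,215),.054,P);tp=atz('wrist',*u(652,169),.054,P)
print('rim',l,r,tp)
fl=atz('wrist',*u(566,285),z-.032,P);fr=atz('wrist',*u(722,285),z-.032,P);ff=atz('wrist',*u(644,224),z-.032,P)
print('flange',fl,fr,(fl+fr)/2,'far',ff)
ang=np.radians(-12);print('flange c y',ff-np.array([.022*np.sin(-ang),.022*np.cos(ang),0]),'hole c',tp-np.array([.0175*np.sin(-ang),.0175*np.cos(ang),0]))
```

```text
[0.56122947 0.15520961 0.14803338]
tip side [0.5578153  0.15723516 0.07513338] hole side [0.56263782 0.15785505 0.054     ]
rim [0.54867315 0.16200175 0.054     ] [0.58286324 0.15470418 0.054     ] [0.56805256 0.17307073 0.054     ]
flange [0.54240516 0.16835933 0.12913338] [0.58330067 0.15961674 0.12913338] [0.56285291 0.16398803 0.12913338] far [0.56580014 0.17788582 0.12913338]
flange c y [0.56122609 0.15636657 0.12913338] hole c [0.56441411 0.15595315 0.054     ]
```

```bash
python3 -m creep '[{"hand":0,"linear":[0,0,-0.01],"turn":0},{"hand":0,"linear":[0,0,-0.02],"turn":0},{"hand":0,"linear":[0,0,-0.03],"turn":0},{"hand":0,"linear":[0,0,-0.04],"turn":0},{"hand":0,"linear":[0,0,-0.04],"turn":0},{"hand":0,"linear":[0,0,-0.04],"turn":0}]'
python3 - <<'E'
from h import *
o=get_obs();print(o['tcp_pos'],o['contact_force'],o['wrist_torque'])
E
```

```text
t: 6.9
tcp_pos: [0.5606, 0.155, 0.1171]
tool_rot: [3.123, -0.329, -0.0]
contact_force: [0.3, 0.5, -2.1]
opening: 0.0262
[0.56059794 0.15504045 0.117141  ] [ 0.32080829  0.52970774 -2.10120391] [ 0.04050269 -0.00838277  0.02658071]
```

```bash
python3 -m creep '[{"hand":0,"linear":[-0.0025,0.0005,0],"turn":0},{"hand":0,"linear":[-0.0045,0.001,0],"turn":0},{"hand":0,"linear":[-0.0045,0.001,-0.005],"turn":0},{"hand":0,"linear":[-0.0045,0.001,-0.01],"turn":0},{"hand":0,"linear":[-0.0045,0.001,-0.015],"turn":0},{"hand":0,"linear":[-0.0045,0.001,-0.02],"turn":0},{"hand":0,"linear":[-0.0045,0.001,-0.02],"turn":0},{"hand":0,"linear":[-0.0045,0.001,-0.02],"turn":0}]'
python3 - <<'E'
from h import *
o=get_obs();print(o['tcp_pos'],o['contact_force'],o['wrist_torque'])
E
```

```text
t: 7.57
tcp_pos: [0.5573, 0.1556, 0.1019]
tool_rot: [3.122, -0.329, -0.0]
contact_force: [1.0, -0.5, -3.0]
opening: 0.0263
[0.55733136 0.1556304  0.10188672] [ 0.99822085 -0.45225688 -3.02979496] [-0.09990016 -0.35826623 -0.00208785]
```

```bash
python3 -m creep '[{"hand":0,"linear":[0,0,-0.004],"turn":0},{"hand":0,"linear":[0,0,-0.008],"turn":0},{"hand":0,"linear":[0,0,-0.012],"turn":0},{"hand":0,"linear":[0,0,-0.016],"turn":0},{"hand":0,"linear":[0,0,-0.016],"turn":0}]'
python3 - <<'E'
from h import *
o=get_obs();print(o['tcp_pos'],o['contact_force'],o['wrist_torque'])
E
```

```text
t: 7.98
tcp_pos: [0.5568, 0.1554, 0.089]
tool_rot: [3.122, -0.329, -0.002]
contact_force: [0.8, -0.4, -3.3]
opening: 0.0263
[0.5567712  0.1553771  0.08902235] [ 0.78659842 -0.41242493 -3.33861021] [-0.16219274 -0.32150707 -0.00227455]
```

Light forces so far, with 14 mm to go.

```bash
python3 -m creep '[{"hand":0,"linear":[0,0,-0.004],"turn":0},{"hand":0,"linear":[0,0,-0.008],"turn":0},{"hand":0,"linear":[0,0,-0.011],"turn":0},{"hand":0,"linear":[0,0,-0.011],"turn":0}]'
python3 - <<'E'
from h import *
o=get_obs();print(o['tcp_pos'],o['contact_force'],o['wrist_torque'])
s=look('side','s4.png');t=look('wrist','w4.png')
a=s[150:330,90:290];a=cv2.resize(a,None,fx=2.4,fy=2.4,interpolation=cv2.INTER_CUBIC)
b=t[120:300,200:360];b=cv2.resize(b,None,fx=2,fy=2.4,interpolation=cv2.INTER_CUBIC)
cv2.imwrite('pics/c5.png',np.hstack([a,b])[:,:,::-1])
E
```

```text
t: 8.32
tcp_pos: [0.5564, 0.1553, 0.0801]
tool_rot: [3.121, -0.329, -0.003]
contact_force: [2.0, -0.3, -3.3]
opening: 0.0264
[0.55639988 0.1552634  0.08010848] [ 2.01182878 -0.25382345 -3.32680523] [-0.20655199 -0.39900717 -0.03165734]
```

View pics/c5.png

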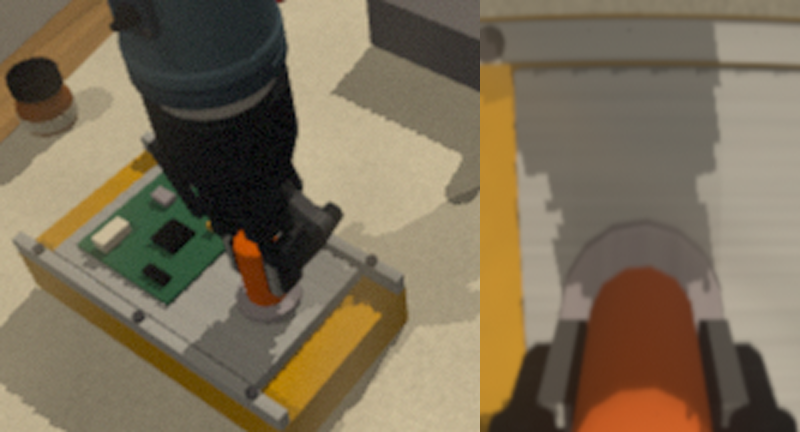

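The pin is upright and nearly home, with the flange a few millimetres above the carriage. I press on.

```bash
python3 -m creep '[{"hand":0,"linear":[0,0,-0.003],"turn":0},{"hand":0,"linear":[0,0,-0.006],"turn":0},{"hand":0,"linear":[0,0,-0.008],"turn":0},{"hand":0,"linear":[0,0,-0.008],"turn":0}]'
python3 - <<'E'
from h import *
o=get_obs();print(o['tcp_pos'],o['contact_force'],o['wrist_torque'])
E
```

```text
t: 8.75
tcp_pos: [0.5567, 0.1553, 0.0749]
tool_rot: [3.121, -0.329, -0.002]
contact_force: [-0.4, -2.1, 1.5]
opening: 0.0267
[0.55674941 0.15530213 0.07489229] [-0.38733951 -2.07724852  1.45492386] [-0.36892401 -0.09352415 -0.03942137]
```

```bash
python3 -m creep '[{"hand":0,"linear":[0,0,-0.003],"turn":0},{"hand":0,"linear":[0,0,-0.005],"turn":0},{"hand":0,"linear":[0,0,-0.005],"turn":0}]'
python3 - <<'E'
from h import *
o=get_obs();print(o['tcp_pos'],o['contact_force'],o['wrist_torque'])
E
```

```text
t: 9.0
tcp_pos: [0.559, 0.1548, 0.0746]
tool_rot: [3.121, -0.33, 0.004]
contact_force: [-4.8, -5.6, 28.0]
opening: 0.0264
[0.55902229 0.15481384 0.074587  ] [-4.76022797 -5.59744638 28.03864475] [-1.24693937  0.98509463  0.05615452]
```

Solid stop at the home height (28 N). Now unload, open, and rise.

```bash
python3 -m creep '[{"hand":0,"linear":[-0.001,0,0.001],"turn":0},{"hand":0,"linear":[-0.001,0,0.001],"turn":0},{"hand":1,"linear":[-0.001,0,0.001],"turn":0},{"hand":1,"linear":[-0.001,0,0.001],"turn":0},{"hand":1,"linear":[-0.001,0,0.001],"turn":0},{"hand":1,"linear":[-0.001,0,0.001],"turn":0},{"hand":1,"linear":[-0.001,0,0.001],"turn":0},{"hand":1,"linear":[-0.001,0,0.001],"turn":0}]'
python3 -m creep '[{"hand":1,"linear":[0,0,0.01],"turn":0},{"hand":1,"linear":[0,0,0.04],"turn":0},{"hand":1,"linear":[0,0,0.08],"turn":0},{"hand":1,"linear":[0,0,0.12],"turn":0},{"hand":1,"linear":[0,0,0.16],"turn":0},{"hand":1,"linear":[0,-0.05,0.2],"turn":0},{"hand":1,"linear":[0,-0.1,0.2],"turn":0},{"hand":1,"linear":[0,-0.1,0.2],"turn":0},{"hand":1,"linear":[0,-0.1,0.2],"turn":0},{"hand":1,"linear":[0,-0.1,0.2],"turn":0}]'
python3 - <<'E'
from h import *
o=get_obs();z=.088;print(o['tcp_pos'])
P=camera_params('wrist')
s=look('side','s5.png');t=look('wrist','w5.png')
r=cut_out('pin_grip','wrist')[0];print(r['conf'],r['extent'])
r=cut_out('pin_grip','side')[0];print(r['conf'],r['extent'],atz('side',*r['extent'][:2],z))
a=s[130:330,90:330];a=cv2.resize(a,(480,400),interpolation=cv2.INTER_CUBIC)
b=t[60:260,190:350];b=cv2.resize(b,(320,400),interpolation=cv2.INTER_CUBIC)
cv2.imwrite('pics/c6.png',np.hstack([a,b])[:,:,::-1])
E
```

```text
t: 9.67
tcp_pos: [0.5582, 0.1549, 0.0752]
tool_rot: [3.121, -0.33, 0.004]
contact_force: [0.2, 0.7, 0.3]
opening: 0.0854
t: 10.5
tcp_pos: [0.558, 0.08, 0.2254]
tool_rot: [3.121, -0.331, 0.004]
contact_force: [0.2, 0.9, -0.2]
opening: 0.0854
[0.55796905 0.08000717 0.22544249]
0.64 [266.0, 116.8, 42.0, 47.8]
0.96 [200.2, 264.5, 28.7, 39.2] [0.55377282 0.16098208 0.088     ]
```

View pics/c6.png

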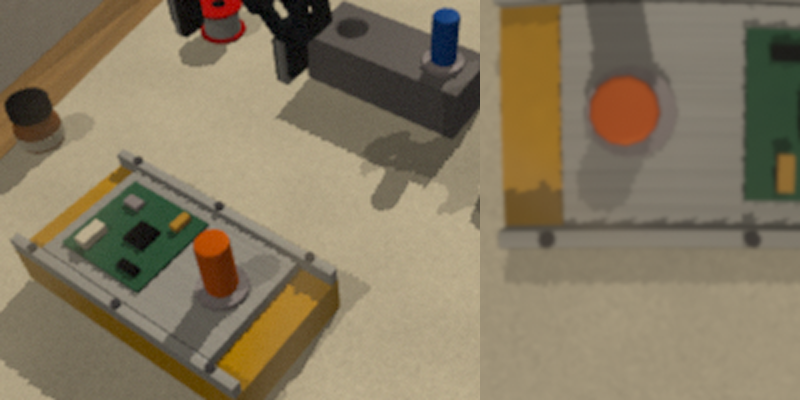

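The pin stands upright with its flange flush, the gripper is clear, and the blue plug is still in its well. One numeric check of height and carriage shift, then I hand in.

Run:
```python
from h import *
o1,d1=ray('wrist',262,114.5);o2,d2=ray('side',196,248.5)
s=np.linalg.lstsq(np.c_[d1,-d2],o2-o1,rcond=None)[0];p,q=o1+s[0]*d1,o2+s[1]*d2
print('top disc',(p+q)/2,np.linalg.norm(p-q),'flange side',atz('side',200.3,274.5,.056),'flange wrist',atz('wrist',264.5,115,.056))
print(get_obs()['contact_force'],hand_in())
```

```text
top disc [0.55831762 0.15711563 0.12084104] 0.001683692568260135 flange side [0.55984351 0.15986488 0.056     ] flange wrist [0.55780047 0.15840997 0.056     ]
the job is handed in; nothing more can be done
[-0.32564968  0.43397086 -0.71834052] None
```

I lifted the orange pin from its rest and lowered it midway between the two holes while the carriage was still out of line. I then moved it onto the base-hole axis and drove it straight down so the taper drew the carriage back. It met a solid stop of about 28 N at the expected home height. I released it, retreated, and handed the job in after about 10.6 s.

**Last checks:**
- **Pin:** upright, with the flange looking flush on the carriage. Its top is at (0.558, 0.157), within about 1–2 mm of my base-hole estimate of (0.558, 0.156).
- **Carriage:** the hole started about 8.6 mm out of line. I did not measure its alignment separately afterwards, because the flange hides the holes. It follows from the pin being fully home.
- **Blue plug:** it still stands in its well in the final picture. I did not re-measure its position.
- **Robot:** the gripper is clear, with contact forces under 1 N.

**One disagreement:** the two-camera height of the pin top came out at 0.121 m, against an expected 0.116 m. I put this down to picking pixels by hand and the 2 mm calibration, because the press stopped at the home height and the flange looks flush.

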